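# Refit the sliding door of a germination case

### The arm

A 7-joint arm with a two-finger parallel gripper is mounted at the origin on the work surface. World frame = base frame: x ahead of the robot, y to its left, z up, the work surface at z = 0. Lengths are in m, angles in degrees, forces in N, time in s.
With the tool pointing down it reaches from about 0.425 to 0.875 m from the base axis. Payload 4.7 kg.
Tool frame: the origin (TCP) lies on the centre line of the jaws, within the pads' length; the fingertips stand 11 mm ahead of it and the grasp point (between the pads) lies 8 mm behind it (finger_overhang is the x of the fingertips in the tool frame, in m); x points along the fingers, z is the direction in which the jaws open and shut, and the axes are right-handed (so a half turn about x gives the same grasp; the last joint's range is limited). The gripper opens to 87 mm and grips with 3 to 60 N. Pads are 19 mm wide; open, the fingers measure 117 mm over their backs; the gripper's body (75 mm by 190 mm) begins 51 mm behind the grasp point.
Start: joints at [-71.27, 18.392, -4.016, 83.108, 1.295, 78.541, -3.26], TCP at [0.2, 0.618, 0.234] pointing down, gripper open.
Joint ranges: [-163.93, 163.93], [-17.29, 119.83], [-79.2, 71.16], [3.27, 140.29], [-89.18, 269.18], [5.43, 117.66], [-154.24, 154.24]. Speed limits (degrees/s): [147.25, 147.25, 180, 180, 180, 180, 180].

### API

Orientations are given as [roll, pitch, yaw] about the fixed x, y, z axes, in that order (R = Rz(yaw) Ry(pitch) Rx(roll)).
In Python, from cell import get_obs, read_camera, sign_off, cut_out, finger_overhang gives the robot as it stands.
- The arm moves only by the tool servo_tool, never from a script. Its argument "rows" is one flat list of numbers, 5 for each row, row after row: the shift along the world's x, y, z in mm, then the turn about the world's z in degrees, then the closure, from 0 (fully open) to 1 (shut). A call has 1 to 10 rows; each row is the pose to reach, as a shift and turn from the pose commanded when the call began; what a row does not reach only later rows make up. A row lasts 1/12 s, in which the tool goes at most 41.7 mm and 7.16 degrees, less where a joint would pass 70% of its speed; a pose out of reach is approached as far as the arm can. A call with a gripper value outside its range is refused whole. The fingers move at their own pace and stop on an object; "force" is the grip in N (left out, the last holds). Time passes only in rows, so rows that repeat a pose let the fingers close. It gives the time, the measured TCP pose, the force and the opening at its end, in the units of the state.
- get_obs(): the state, without advancing time (a new reading comes with each control period).
- read_camera(name): name is "side" or "top" or "wrist"; returns a dict with "frame" (384x512x3 uint8, blue, green, red), "range_z" (384x512 float32, m along the optical axis (not along the pixel's ray), 0 where there is no reading), "intrinsics" (3x3 intrinsics, pixels), "k1" (the pictures are not rectified: a ray, as slopes to the right and down, at radius r is drawn at 1 + k1 r^2 times it, then the intrinsics apply), "cam_to_world" (4x4, takes a point from camera to world coordinates); the wrist camera has in their place "tool_from_camera" (4x4, takes a point from camera to tool coordinates, whose origin is the TCP and whose axes are the tool frame's). Camera axes: x right, y down, z forward; pixel columns grow to the right and rows downward; lengths in m; the calibration is good to about 2 mm. A picture is of the moment at which its call begins: read the wrist's pose just before it.
- sign_off(): hands the job in, once; it reports no verdict.
Trained networks look in a picture, given as the dict that the camera call returned (one of the last four; its "shot" number tells which), for a name from the list of things; names that differ only in an ending like _2 or _b are one class to them, and where a whole thing is asked for, a point or a joint stands for the part that bears it (a point fixed in the world has none). Each returns a list of dicts, best first, with "score" (0 to 1); they miss things now and then, are a little off and sometimes report something else, mostly with a low value. They report only what shows in the picture. A call takes as long as a camera call. They do not tell look-alikes from the thing itself.
- cut_out(name, picture): "pixels" (384x512 bool, what is visible of it) and "extent" ([centre column, centre row, width, height] in pixels, round what is visible of it).
The state is a dict: "time_s": time; "qpos": joint angles; "joint_velocities": joint speeds; "effort": joint torques, N m; "tool_pos": TCP position; "tool_rot": TCP orientation; "force": force on the tool from outside, world axes, zero at the start; "wrist_torque": the same for the moment, N m; "grip_width": finger opening in m.
Only numpy, scipy, OpenCV 4.12 (cv2) and the standard library are available. Lean on these libraries where they do the work, as an engineer would, in place of code of your own. Each camera call takes 0.05 s, during which the arm holds its last target.

### The job

The white sliding door of the germination case has been taken off and lies on the bench. Put it back: feed its grooved end into the track from the open end and slide it on until it is fully closed against the end frame and the roller catch has dropped into its groove, without ramming it, then let go. Leave the pot, the jar and the tray where they stand.

Things in the scene. Friction and masses are not known exactly. Their poses are not given: they have to be found in the camera images.
- door_mid (a point): Centre of the loose door, half-way up its plate: flat white plastic, 160 long (x) x 150 wide (y) x 8 thick, about 250 g (varies), lying flat on the bench, handle up; z is up. Its +x end leads into the track: across its top there, centred 60 mm ahead of the middle, runs a groove 16 wide, 3 deep, for the catch. The rear (-x) edge is plain.
- door_handle (a point): Middle of the door's ridge handle, half-way up, 14 mm above door_mid, same axes. The ridge stands at the centre of the plate's top: 14 thick (x), 60 long (y), 20 high, with flat sides facing +x and -x.
- track_end (a point): Deepest place of door_mid in the track, 84 mm above the bench. x = closing direction, y = across the track, z = up. The case is fixed: a black box with bare metal top rails, 172 x 165, 124 high. The end frame, a rigid clamped crosspiece in the track, is set differently each time: its face is 62 to 80 mm beyond this point, so the closed door's centre is 0 to 18 mm short of it: feel for it.
- case_mouth (a point): Middle of the track's mouth (open end), 80 mm before track_end, same axes. From here to the frame upper lips cover both long edges of the door by about 8 mm, undersides 6.5 and tops 10.5 mm above this point, so the door enters only here. Track width 153 mm (1.5 mm play a side), 2.5 mm play in height. When closed, the door's rear edge is level with the lip ends or up to 18 mm short.
- landing (a point): Middle of the landing, level with the ledge tops, 95 mm before track_end and 4 mm below it, same axes. Two ledges, 18 wide, tops at this height, carry the door's long edges and run 30 mm out past the mouth with no lip above, between flared cheeks 153 to 166 mm apart and 10 high. The wall between them tops out 20 mm lower, so fingertips can push the rear edge there.
- cover_edge (a point): Middle of the lower front edge of the fixed clear half cover with metal edge strip, 10 mm before track_end and 32 mm above it; from here it spans the track to the case's end, underside at this height, top 8 mm higher. The handle passes beneath with 8 mm to spare, but fingers holding the handle do not: carry the door by its handle to about 50 mm before track_end, then push its rear edge.
- catch (a joint): Lift in m of the sprung roller catch carried by the end frame, under the cover: 0 = down, 0.0025 = riding on the door. The roller, 20 diameter, sits 19.5 mm before the frame's face. The door's leading end meets it some 25 mm before closed; from there the push is about 4 to 12 N until the roller drops into the groove 1 to 3 mm before the door meets the rigid frame.
- pot: Bystander: terracotta pot, 90 diameter, 85 high, origin at the centre of its underside.
- jar: Bystander: closed jar, 66 diameter, 85 high, origin at the centre of its underside.
- tray: Bystander: empty black plug tray 120 x 160 x 45, origin at the centre of its underside.
- door: The same door as a body; origin at the centre of the plate's underside, same axes as door_mid.
- case: The same case as a body; origin on the bench, 84 mm below track_end, same axes.
Mind the look-alikes: they are no part of the job. What is shaped like the door but green is not meant.

How it is judged (in metres and radians):
On the way:
1. the door's leading end is in the track, at least 20 mm under the lips, from the open end (x of door_mid in the frame of track_end between -0.14 and -0.02 m and z of door_mid in the frame of track_end between -0.004 and 0.006 m and y of door_mid in the frame of track_end between -0.005 and 0.005 m), for 0.1 s.
At the end, for the whole second after the job is handed in: The door lies at rest, released, in its track, closed on the end frame: roller catch down in the door's groove (lift under 1.6 mm with the door's centre at most 22.5 mm short of track_end, so the door is within about 2.5 mm of the frame), sideways within 4 mm (x of door_mid in the frame of track_end above -0.0225 m and y of door_mid in the frame of track_end between -0.004 and 0.004 m and z of door_mid in the frame of track_end between -0.003 and 0.004 m and angle between the x axis of door_mid and the x axis of track_end, either way round below 0.05 rad and value of joint catch below 0.0016 m and linear speed of door below 0.01 m/s); the robot touches nothing.
It fails at once if the door is rammed or forced against the case or its end frame (more than 35 N) (contact force between door and case above 35 N).
It fails at once if the pot, jar or tray is moved more than 30 mm (distance of any of pot, jar, tray from where it was at the start of the episode above 0.03 m).
It also fails if it takes over 56 s, if anything falls off the work surface, if the arm or the gripper's body presses on something with over 40 N, if the wrist force passes 120 N, or if a joint passes its speed limit or range.

## Working session

There is one attempt and no reset: what is moved stays moved. The work goes in short steps, Python scripts to look and compute and a tool call to move; the robot and the scene stay as the last step left them, time stands still between calls to the robot, and variables do not carry over. Pictures are saved under pics/ and viewed, and the job is handed in when it is done.

Besides the shell and the picture viewer there is one more tool, called after ">>>" as name(argument=value, ...) on one line, values as JSON. servo_tool: Moves the arm, as the interface text tells. Its arguments: {"type":"object","properties":{"rows":{"type":"array"},"force":{"type":"number"}},"required":["rows"]}

```bash
mkdir -p pics; ls
cat > h.py <<'E'
import numpy as np,cv2
from cell import *
def pts(d,obs=None):
    K=d["intrinsics"];k1=d["k1"];Z=d["range_z"]
    v,u=np.mgrid[0:384,0:512]
    x=(u-K[0,2])/K[0,0];y=(v-K[1,2])/K[1,1]
    xd,yd=x.copy(),y.copy()
    for _ in range(10):
        f=1+k1*(x*x+y*y);x=xd/f;y=yd/f
    P=np.stack([x*Z,y*Z,Z,np.ones_like(Z)],-1)
    T=d["cam_to_world"] if "cam_to_world" in d else tw(obs)@d["tool_from_camera"]
    W=(P@np.asarray(T).T)[...,:3];W[Z==0]=np.nan
    return W
def tw(o):
    from scipy.spatial.transform import Rotation as R
    T=np.eye(4);T[:3,:3]=R.from_euler('xyz',o["tool_rot"],degrees=True).as_matrix();T[:3,3]=o["tool_pos"];return T
E
python3 - <<'E'
from h import *
o=get_obs();print({k:np.round(v,3) for k,v in o.items()})
for n in("top","side","wrist"):
    d=read_camera(n);cv2.imwrite(f"pics/{n}0.png",d["frame"]);np.savez(f"pics/{n}0.npz",W=pts(d,o))
    for c in("door","case","door_handle","pot","jar","tray"):
        for r in cut_out(c,d)[:3]:
            m=r["pixels"];W=pts(d,o)[m];print(n,c,round(r["score"],2),np.round(r["extent"],0),np.round(np.nanmedian(W,0),3))
E
```

```text
pics
{'time_s': np.float64(0.0), 'qpos': array([-71.272,  18.44 ,  -4.016,  83.173,   1.295,  78.54 ,  -3.262]), 'joint_velocities': array([-0.017, -0.043, -0.051,  0.004, -0.015, -0.035, -0.042]), 'effort': array([-1.0000e-03, -4.9129e+01, -4.0400e-01, -3.1253e+01, -6.4000e-02,
        4.3000e-02,  0.0000e+00]), 'tool_pos': array([0.2  , 0.618, 0.232]), 'tool_rot': array([-177.364,   89.892, -105.284]), 'force': array([-0.672,  0.225, -0.663]), 'wrist_torque': array([0.015, 0.041, 0.014]), 'grip_width': np.float64(0.087)}
top door 0.97 [191. 245.  73.  70.] [0.315 0.251 0.007]
top door 0.83 [368. 198.  66.  65.] [ 0.464 -0.278  0.008]
top door 0.82 [303. 101.  51.  57.] [ 0.752 -0.079  0.008]
top case 0.77 [245. 164.  78.  67.] [0.546 0.101 0.118]
top door_handle 0.78 [191. 244.  70.  69.] [0.315 0.251 0.007]
top door_handle 0.63 [375. 282.  58.  62.] [ 0.216 -0.302  0.007]
top door_handle 0.55 [366. 198.  65.  71.] [ 0.465 -0.278  0.008]
top pot 0.66 [379.  95.  32.  36.] [ 0.761 -0.305  0.045]
top jar 0.68 [204.  89.  26.  24.] [0.761 0.213 0.082]
top tray 0.71 [130. 180.  64.  54.] [0.504 0.432 0.009]
top tray 0.66 [368. 198.  64.  64.] [ 0.464 -0.278  0.008]
side door 0.9 [246. 315.  84.  62.] [ 0.203 -0.311  0.008]
side door 0.78 [337. 211.  61.  34.] [ 0.743 -0.088  0.009]
side door 0.77 [180. 212.  45.  25.] [0.304 0.243 0.01 ]
side door_handle 0.85 [179. 210.  47.  24.] [0.304 0.242 0.01 ]
side door_handle 0.74 [315. 274.  65.  46.] [ 0.454 -0.289  0.008]
side door_handle 0.7 [338. 210.  63.  36.] [ 0.744 -0.09   0.009]
side pot 0.68 [384. 226.  28.  38.] [ 0.735 -0.299  0.057]
side jar 0.67 [286. 169.  20.  23.] [0.75  0.199 0.052]
side tray 0.86 [204. 171.  41.  32.] [0.492 0.419 0.031]
```

Run:
```python
import cv2,numpy as np
t=cv2.imread("pics/top0.png")[60:330,80:440]
cv2.imwrite("pics/top0c.png",cv2.resize(t,None,fx=2.2,fy=2.2,interpolation=cv2.INTER_CUBIC))
t=cv2.imread("pics/side0.png")[130:370,130:430]
cv2.imwrite("pics/side0c.png",cv2.resize(t,None,fx=2.5,fy=2.5,interpolation=cv2.INTER_CUBIC))
```

```text
(no output)
```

View pics/top0c.png

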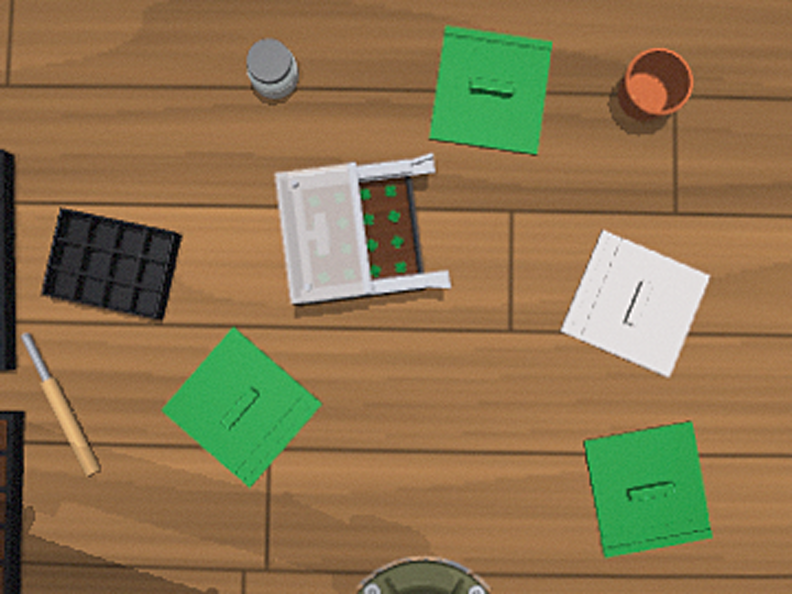

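View pics/side0c.png

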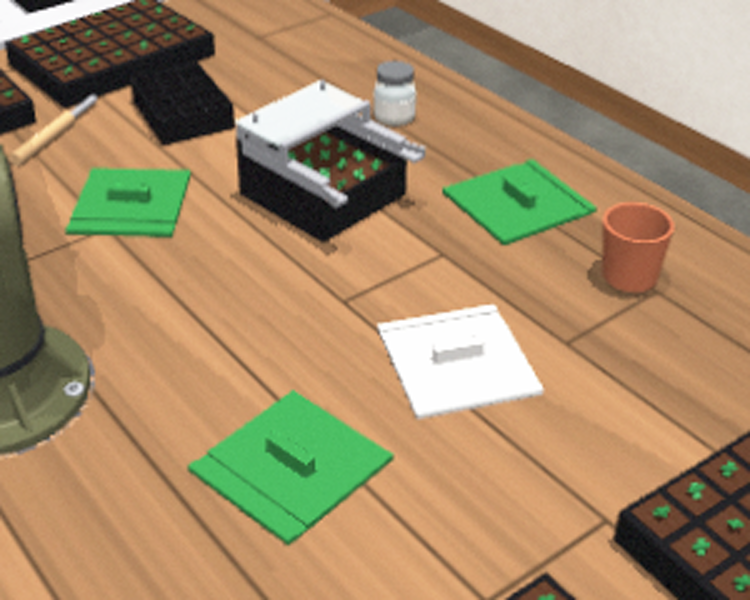

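```bash
cat >> h.py <<'E'
def rect(P):
    (c,s,a)=cv2.minAreaRect((P[:,:2]*1000).astype(np.float32));b=cv2.boxPoints((c,s,a));return np.round(c,1),np.round(s,1),round(a,2)
E
python3 - <<'E'
from h import *
W=np.load("pics/top0.npz")["W"];f=cv2.imread("pics/top0.png").astype(int)
white=(f.min(2)>190)
sel=white&(np.abs(W[...,2]-.008)<.006)&(np.hypot(W[...,0]-.464,W[...,1]+.278)<.13)
print(sel.sum(),rect(W[sel]),W[sel].mean(0))
s2=(W[...,2]>.02)&(np.hypot(W[...,0]-.464,W[...,1]+.278)<.06)
print(s2.sum(),rect(W[s2]),W[s2].mean(0))
near=np.hypot(W[...,0]-.546,W[...,1]-.101)<.2
for a,b in((.08,.1),(.1,.11),(.11,.118),(.118,.13)):
    s=near&(W[...,2]>a)&(W[...,2]<b); print(a,s.sum(), rect(W[s]) if s.sum()>4 else 0)
o=get_obs();print(np.round(tw(o),3))
d=read_camera("wrist");print(np.round(d["tool_from_camera"],3),d["intrinsics"],d["k1"])
print(np.round(read_camera("top")["cam_to_world"],3))
E
```

```text
2311 (array([ 464.4, -281.4]), array([160.5, 149.7]), 67.7) [ 0.46395691 -0.28174166  0.0075792 ]
110 (array([ 463.4, -281.3]), array([15.7, 61.1]), 68.05) [ 0.46384704 -0.28088961  0.02763374]
0.08 423 (array([550.2,  87.6]), array([172.1, 201.5]), 7.56)
0.1 4 0
0.11 275 (array([541.2, 138.1]), array([165.8, 101.8]), 8.48)
0.118 1923 (array([540.7, 137.8]), array([165.1, 102. ]), 8.33)
[[ 0.    -0.951  0.308  0.2  ]
 [ 0.     0.308  0.951  0.618]
 [-1.    -0.     0.     0.234]
 [ 0.     0.     0.     1.   ]]
[[-0.001 -0.25   0.968 -0.151]
 [ 0.    -0.968 -0.25   0.068]
 [ 1.    -0.     0.001 -0.002]
 [ 0.     0.     0.     1.   ]] [[281.85113133   0.         254.82265937]
 [  0.         281.85113133 188.24355202]
 [  0.           0.           1.        ]] -0.054297325241588014
[[ 0.018 -0.998  0.058  0.412]
 [-1.    -0.018  0.008  0.063]
 [-0.007 -0.058 -0.998  1.379]
 [ 0.     0.     0.     1.   ]]
```

>>> servo_tool(rows=[18,-29,6,1,0,36,-59,12,3,0,54,-88,18,4,0,72,-117,24,6,0,90,-146,30,8,0,108,-176,36,9,0,126,-205,42,11,0,144,-235,46,12,0,162,-264,46,14,0,180,-294,46,15,0])

```text
time_s: 1.98
tool_pos: [0.3808, 0.3232, 0.2803]
tool_rot: [-33.9, 89.9, 53.3]
force: [0.3, 0.5, -0.0]
grip_width: 0.0871
```

>>> servo_tool(rows=[20,-33,0,1,0,40,-66,0,3,0,60,-98,0,4,0,80,-130,0,6,0,100,-163,0,7,0,120,-196,0,9,0,140,-228,0,10,0,160,-261,0,11,0,180,-294,0,11.4,0,180,-294,0,11.4,0])

```text
time_s: 2.82
tool_pos: [0.5626, 0.021, 0.2799]
tool_rot: [-161.3, 89.7, -63.5]
force: [-1.2, -0.8, 0.4]
grip_width: 0.0867
```

>>> servo_tool(rows=[0,0,0,0,0,0,0,0,0,0])

```text
time_s: 2.98
tool_pos: [0.5598, 0.031, 0.2794]
tool_rot: [27.4, 89.9, 125.9]
force: [0.3, 0.6, -0.5]
grip_width: 0.0872
```

Run:
```python
from h import *
o=get_obs();print(o["time_s"],o["tool_pos"],o["joint_velocities"].round(1),o["qpos"].round(1),np.round(tw(o),3))
d=read_camera("wrist");cv2.imwrite("pics/w1.png",d["frame"]);W=pts(d,o);np.savez("pics/w1.npz",W=W)
```

```text
2.9833 [0.55984149 0.03104901 0.27942016] [-1.2 -0.7 -1.5  0.5 -0.   0.   0.1] [-31.6   6.4  28.1  93.   -3.1  81.3  95.4] [[-0.001 -0.989 -0.147  0.56 ]
 [ 0.001 -0.147  0.989  0.031]
 [-1.     0.     0.001  0.279]
 [ 0.     0.     0.     1.   ]]
```

View pics/w1.png

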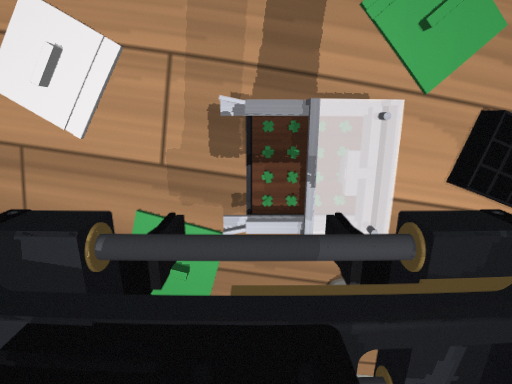

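Run:
```python
from h import *
W=np.load("pics/w1.npz")["W"];f=cv2.imread("pics/w1.png").astype(int)
v,u=np.mgrid[0:384,0:512]
ok=(v<240)&~((v>205)&((u<220)|(u>320)))
a=np.radians(98.4);ex=np.array([np.cos(a),np.sin(a)]);ey=np.array([-ex[1],ex[0]])
te=np.array([.5468,.0973])
def loc(P): return (P[...,:2]-te)@np.stack([ex,ey],1)*1000
L=loc(W)
near=ok&(np.abs(L[...,0])<140)&(np.abs(L[...,1])<110)
h,e=np.histogram(W[near][:,2],bins=np.arange(.04,.14,.002))
print([(round(x,3),n) for x,n in zip(e,h) if n>30])
for lo,hi in((.117,.135),(.09,.1),(.076,.09)):
    s=near&(W[...,2]>lo)&(W[...,2]<hi);print(lo,hi,s.sum(),rect(W[s]),W[s][:,2].mean())
    print(np.percentile(L[s],[0,1,5,50,95,99,100],axis=0).round(1).T)
s=near&(W[...,2]>.09)&(W[...,2]<.1)
for xb in range(-90,-5,10):
    t=s&(L[...,0]>xb)&(L[...,0]<xb+10)
    y=L[t][:,1];p=y[y>0];q=y[y<0]
    print(xb,len(p),len(q),[np.round((z.min(),z.max()),1) if len(z) else 0 for z in(q,p)])
# door
white=(f.min(2)>170)&(v<200)&(np.hypot(W[...,0]-.464,W[...,1]+.281)<.13)&(W[...,2]<.02)
print(rect(W[white]),W[white][:,2].mean())
```

```text
[(np.float64(0.042), np.int64(33)), (np.float64(0.044), np.int64(2302)), (np.float64(0.046), np.int64(2207)), (np.float64(0.048), np.int64(54)), (np.float64(0.05), np.int64(94)), (np.float64(0.052), np.int64(200)), (np.float64(0.054), np.int64(211)), (np.float64(0.056), np.int64(209)), (np.float64(0.058), np.int64(236)), (np.float64(0.06), np.int64(226)), (np.float64(0.074), np.int64(65)), (np.float64(0.078), np.int64(515)), (np.float64(0.08), np.int64(482)), (np.float64(0.088), np.int64(117)), (np.float64(0.09), np.int64(118)), (np.float64(0.092), np.int64(519)), (np.float64(0.094), np.int64(1105)), (np.float64(0.096), np.int64(37)), (np.float64(0.116), np.int64(44)), (np.float64(0.118), np.int64(875)), (np.float64(0.12), np.int64(7342)), (np.float64(0.122), np.int64(1297)), (np.float64(0.124), np.int64(617)), (np.float64(0.134), np.int64(50))]
0.117 0.135 10222 (array([534.4, 136.5]), array([155.3, 103.3]), 8.37) 0.1213834645566573
[[-11.1 -10.7  -7.9  36.6  85.7  90.1  92.2]
 [-71.1 -63.1 -34.4  25.3  78.5  83.   84.2]]
0.09 0.1 1787 (array([553.8,  39.4]), array([171.9, 104.4]), 
[... 208 characters left out ...]
50258777928
[[-111.7 -110.6 -108.8  -88.9  -15.    -5.8   -4.2]
 [ -84.7  -81.6  -78.9  -63.4   83.3   86.8   89. ]]
-90 22 25 [array([-80.9, -65.4]), array([76.5, 84.2])]
-80 134 104 [array([-80.7, -64.7]), array([68.6, 84.3])]
-70 135 104 [array([-81.1, -64.7]), array([68.6, 84.3])]
-60 126 104 [array([-81. , -64.7]), array([68.6, 84.3])]
-50 127 97 [array([-80.5, -64.8]), array([68.6, 84.3])]
-40 134 98 [array([-81.3, -64.5]), array([68.7, 84.4])]
-30 128 103 [array([-80.8, -64.8]), array([68.7, 84.4])]
-20 131 104 [array([-81. , -64.9]), array([68.8, 84.5])]
-10 27 26 [array([-75.7, -65. ]), array([68.8, 77.8])]
(array([ 462.8, -287. ]), array([168.5, 153.6]), 67.98) 0.007393566647381444
```

>>> servo_tool(rows=[-10,-34,-4,-3,0,-20,-68,-15,-6,0,-30,-100,-30,-9,0,-40,-132,-45,-12,0,-51,-165,-60,-15,0,-62,-200,-75,-18,0,-72,-234,-90,-22,0,-83,-268,-105,-26,0,-92,-300,-120,-29,0,-96,-312,-130,-30.5,0])

```text
time_s: 3.87
tool_pos: [0.4618, -0.2846, 0.1487]
tool_rot: [171.6, 89.9, -120.7]
force: [-0.4, -0.6, -0.5]
grip_width: 0.0872
```

>>> servo_tool(rows=[0,0,0,0,0,0,0,0,0,0,0,0,0,0,0])

```text
time_s: 4.12
tool_pos: [0.4656, -0.279, 0.15]
tool_rot: [-19.3, 89.9, 48.9]
force: [0.3, -0.1, 0.5]
grip_width: 0.0873
```

Run:
```python
from h import *
o=get_obs();print(o["time_s"],o["tool_pos"],o["joint_velocities"].round(1),o["qpos"].round(1),np.round(tw(o),3))
d=read_camera("wrist");cv2.imwrite("pics/w2.png",d["frame"]);W=pts(d,o);np.savez("pics/w2.npz",W=W)
r=cut_out("door",d);print([(x["score"],x["extent"]) for x in r])
v,u=np.mgrid[0:384,0:512]
f=d["frame"].astype(int)
n=np.hypot(W[...,0]-.464,W[...,1]+.281)<.13
w=(f.min(2)>150)&n&(W[...,2]<.02)&(W[...,2]>.003)
print(rect(W[w]),W[w][:,2].mean())
s=n&(W[...,2]>.022)&(W[...,2]<.034)&(np.hypot(W[...,0]-.464,W[...,1]+.281)<.045)
print(s.sum(),rect(W[s]),W[s][:,2].mean())
```

```text
4.1167 [ 0.46564947 -0.27902542  0.15000165] [-0.5 -0.4 -0.1 -0.4  0.3 -0.2  0.1] [-11.6  10.5  44.2 106.   -8.   66.7 103.6] [[ 0.001 -0.929  0.371  0.466]
 [ 0.001  0.371  0.929 -0.279]
 [-1.    -0.001  0.002  0.15 ]
 [ 0.     0.     0.     1.   ]]
[(0.87, [251.7, 170.9, 161.8, 131.3]), (0.72, [142.3, 32.1, 132.0, 60.3])]
(array([ 457.3, -281.3]), array([160.5, 138.8]), 67.85) 0.007670160409116529
824 (array([ 461.9, -283.5]), array([13.3, 59.5]), 68.28) 0.027900603589708656
```

View pics/w2.png

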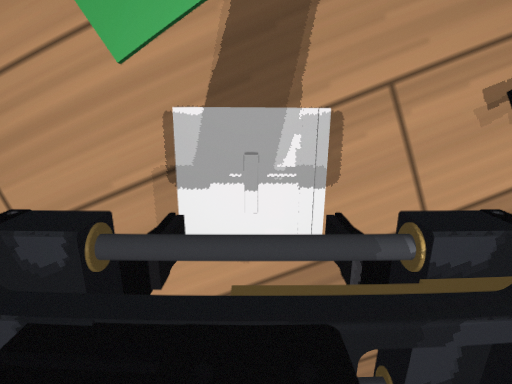

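>>> servo_tool(rows=[-2.6,-3,-20,0,0,-2.6,-3,-40,0,0,-2.6,-3,-60,0,0,-2.6,-3,-80,0,0,-2.6,-3,-100,0,0,-2.6,-3,-115,0,0,-2.6,-3,-124,0,0,-2.6,-3,-128,0,0,-2.6,-3,-128,0,0,-2.6,-3,-128,0,0.3])

```text
time_s: 5.05
tool_pos: [0.4623, -0.2845, 0.0224]
tool_rot: [-80.9, 89.9, -12.9]
force: [0.5, 0.1, 0.3]
grip_width: 0.0851
```

>>> servo_tool(rows=[0,0,0,0,0.5,0,0,0,0,0.8,0,0,0,0,1,0,0,0,0,1,0,0,0,0,1,0,0,0,0,1,0,0,0,0,1,0,0,0,0,1], force=35)

```text
time_s: 5.72
tool_pos: [0.4614, -0.2845, 0.0216]
tool_rot: [28.5, 90.0, 96.5]
force: [-0.2, -0.3, 0.3]
grip_width: 0.0352
```

>>> servo_tool(rows=[0,0,0,0,1,0,0,0,0,1,0,0,0,0,1,0,0,0,0,1,0,0,0,0,1,0,0,0,0,1])

```text
time_s: 6.22
tool_pos: [0.4617, -0.2839, 0.0215]
tool_rot: [11.6, 89.9, 79.6]
force: [1.1, 2.1, 0.7]
grip_width: 0.0137
```

>>> servo_tool(rows=[0,0,15,0,1,0,0,40,0,1,10,15,70,3,1,25,37,90,7,1,40,60,104,11,1,58,85,104,15,1,75,110,104,20,1,92,135,104,25,1,106,155,104,29,1,115,167,104,30.3,1])

```text
time_s: 7.05
tool_pos: [0.5774, -0.1142, 0.1246]
tool_rot: [33.9, 89.9, 132.6]
force: [0.8, 0.4, -4.1]
grip_width: 0.0135
```

>>> servo_tool(rows=[0,0,0,0,1,0,0,0,0,1,0,0,0,0,1,0,0,0,0,1])

```text
time_s: 7.38
tool_pos: [0.5753, -0.1199, 0.1254]
tool_rot: [127.0, 89.9, -134.9]
force: [0.7, 0.0, -3.1]
grip_width: 0.0137
```

```bash
cat > look.py <<'E'
import sys
from h import *
n=sys.argv[1]
o=get_obs();T=tw(o);print(o["time_s"],o["tool_pos"].round(4),"yaw",np.degrees(np.arctan2(T[1,2],T[0,2])).round(2),T[:3,0].round(4),o["grip_width"],o["force"].round(1))
d=read_camera("wrist");cv2.imwrite(f"pics/{n}.png",d["frame"]);W=pts(d,o);np.savez(f"pics/{n}.npz",W=W)
d=read_camera("top");cv2.imwrite(f"pics/{n}t.png",d["frame"]);np.savez(f"pics/{n}t.npz",W=pts(d))
E
python3 look.py w3
```

```text
7.3833 [ 0.5753 -0.1199  0.1254] yaw 98.06 [-9.e-04 -9.e-04 -1.e+00] 0.013727773374971757 [ 0.7  0.  -3.1]
```

View pics/w3.png

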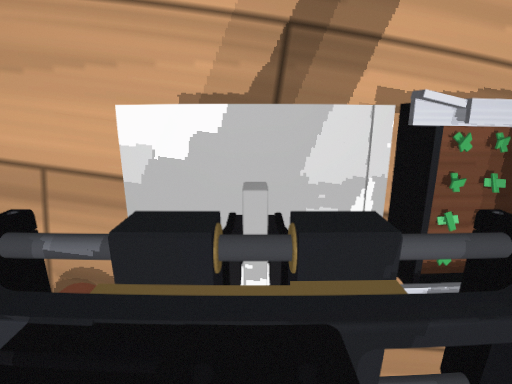

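```bash
cat > meas.py <<'E'
import sys
from h import *
n=sys.argv[1];zt=float(sys.argv[2])   # door top z
a=np.radians(98.4);ex=np.array([np.cos(a),np.sin(a)]);ey=np.array([-ex[1],ex[0]])
te=np.array([.5455,.0970]);xm=float(sys.argv[3])
for t in("","t"):
    W=np.load(f"pics/{n}{t}.npz")["W"];f=cv2.imread(f"pics/{n}{t}.png").astype(int)
    L=(W[...,:2]-te)@np.stack([ex,ey],1)*1000;Z=W[...,2]*1000
    d=(abs(Z-zt)<5)&(f.min(2)>100)&(L[...,0]>xm-90)&(L[...,0]<xm+90)&(abs(L[...,1])<95)
    if t=="": 
        v=np.mgrid[0:384,0:512][0]; d&=(v<210)
    print(t,"door n",d.sum(),"z",Z[d].mean().round(2),"rect",rect(W[d]))
    print("  x pct",np.percentile(L[d][:,0],[.5,2,98,99.5]).round(1),"y",np.percentile(L[d][:,1],[.5,2,98,99.5]).round(1))
    for xb in range(int(xm)-70,int(xm)+80,20):
        q=L[d&(L[...,0]>xb)&(L[...,0]<xb+15)][:,1]
        if len(q)>8: print("   x",xb,"ymin %.1f ymax %.1f"%(np.percentile(q,1),np.percentile(q,99)))
    z=Z[d];A=np.c_[L[d],np.ones(d.sum())];c=np.linalg.lstsq(A,z,rcond=None)[0];print("  tilt slope x,y",c[:2].round(4))
    l=(abs(Z-94.5)<5)&(abs(L[...,1])<95)&(abs(L[...,1])>60)
    for xb in range(-105,-10,15):
        q=L[l&(L[...,0]>xb)&(L[...,0]<xb+15)][:,1];p=q[q>0];m=q[q<0]
        print("   lip x",xb,[ (np.percentile(w,[1,99]).round(1),len(w)) for w in(m,p) if len(w)>5])
E
python3 meas.py w3 112 -215
```

```text
door n 27618 z 111.49 rect (array([ 532.3, -127.2]), array([ 63.7, 161.3]), 7.91)
  x pct [-299.  -296.6 -143.  -140.5] y [15.1 16.3 76.5 77.4]
   x -285 ymin 15.9 ymax 77.1
   x -265 ymin 15.9 ymax 77.3
   x -245 ymin 15.8 ymax 77.1
   x -225 ymin 18.4 ymax 77.3
   x -205 ymin 15.5 ymax 76.9
   x -185 ymin 15.3 ymax 76.8
   x -165 ymin 14.3 ymax 76.5
   x -145 ymin 15.1 ymax 76.9
  tilt slope x,y [-0.009  -0.0006]
   lip x -105 [(array([79.6, 86.3]), 132)]
   lip x -90 [(array([67.7, 83.5]), 387)]
   lip x -75 [(array([67.3, 83.2]), 539)]
   lip x -60 [(array([67.5, 82.8]), 307)]
   lip x -45 []
   lip x -30 []
   lip x -15 []
t door n 627 z 111.49 rect (array([572.2, -85.8]), array([150.5,  91.2]), 7.71)
  x pct [-228.4 -222.5 -140.6 -139.5] y [-74.8 -73.5  72.3  74.7]
   x -225 ymin -74.5 ymax -51.8
   x -205 ymin -74.7 ymax 50.0
   x -185 ymin -74.1 ymax 74.5
   x -165 ymin -75.1 ymax 74.7
   x -145 ymin -73.0 ymax 73.2
  tilt slope x,y [-0.0151 -0.0018]
   lip x -105 [(array([79.4, 82.7]), 6)]
   lip x -90 [(array([-83.7, -69.8]), 10), (array([66.3, 81.6]), 15)]
   lip x -75 [(array([-83.2, -68. ]), 32), (array([65.6, 80.9]), 26)]
   lip x -60 [(array([-83.7, -68.1]), 27), (array([65.5, 80.6]), 30)]
   lip x -45 [(array([-84.4, -68.2]), 30), (array([66.3, 81.2]), 29)]
   lip x -30 [(array([-83.4, -68.5]), 32), (array([65.5, 81. ]), 29)]
   lip x -15 [(array([-82.3, -69.8]), 8), (array([66.3, 80.3]), 11)]
```

>>> servo_tool(rows=[0,12,0,0.3,1,-2,24,0,0.3,1,-4,36,0,0.3,1,-5.6,46.7,0,0.3,1,-5.6,46.7,-8,0.3,1,-5.6,46.7,-15,0.3,1,-5.6,46.7,-19,0.3,1,-5.6,46.7,-21,0.3,1,-5.6,46.7,-22,0.3,1,-5.6,46.7,-22,0.3,1])

```text
time_s: 8.32
tool_pos: [0.5706, -0.0716, 0.1032]
tool_rot: [110.8, 90.0, -150.7]
force: [0.4, -0.7, -3.7]
grip_width: 0.0133
```

>>> servo_tool(rows=[0,0,0,0,1,0,0,0,0,1])

```text
time_s: 8.48
tool_pos: [0.5711, -0.0713, 0.1038]
tool_rot: [-105.4, 90.0, -6.9]
force: [0.5, -0.4, -2.6]
grip_width: 0.0139
```

```bash
python3 look.py w4; python3 meas.py w4 89.5 -172
python3 - <<'E'
from h import *
W=np.load("pics/w2.npz")["W"];f=cv2.imread("pics/w2.png")
n=(np.hypot(W[...,0]-.464,W[...,1]+.281)<.1)&(f.min(2)>150)&(W[...,2]<.014)&(W[...,2]>.003)
a=np.radians(68);ex=np.array([np.cos(a),np.sin(a)]);x=(W[n][:,:2]-[.464,-.281])@ex
print(np.polyfit(x,W[n][:,2],1))
W=np.load("pics/top0.npz")["W"]
f=cv2.imread("pics/top0.png")
n=(np.hypot(W[...,0]-.464,W[...,1]+.281)<.1)&(f.min(2)>150)&(W[...,2]<.018)&(W[...,2]>.0)
x=(W[n][:,:2]-[.464,-.281])@ex
print(np.polyfit(x,W[n][:,2],1))
E
```

```text
8.4833 [ 0.5711 -0.0713  0.1038] yaw 98.55 [ 5.e-04 -1.e-04 -1.e+00] 0.013850641276739337 [ 0.5 -0.4 -2.6]
 door n 28082 z 89.86 rect (array([520.7, -75.6]), array([ 77.1, 170. ]), 8.12)
  x pct [-250.7 -248.2  -93.6  -90.5] y [12.2 13.4 74.5 84.1]
   x -242 ymin 12.6 ymax 73.7
   x -222 ymin 12.6 ymax 74.0
   x -202 ymin 12.6 ymax 74.0
   x -182 ymin 15.5 ymax 74.4
   x -162 ymin 12.8 ymax 74.1
   x -142 ymin 12.8 ymax 74.2
   x -122 ymin 12.0 ymax 85.8
   x -102 ymin 12.8 ymax 85.0
  tilt slope x,y [-0.0084 -0.0011]
   lip x -105 [(array([60.1, 86. ]), 605)]
   lip x -90 [(array([67.7, 83.5]), 491)]
   lip x -75 [(array([67. , 82.8]), 751)]
   lip x -60 [(array([67.2, 82.8]), 712)]
   lip x -45 [(array([67. , 82.8]), 707)]
   lip x -30 [(array([67.3, 83. ]), 291)]
   lip x -15 []
t door n 587 z 89.33 rect (array([562.2, -13.5]), array([ 81.8, 170.2]), 88.41)
  x pct [-163.4 -159.5  -90.6  -84.4] y [-85.7 -82.6  80.4  83.2]
   x -162 ymin -76.8 ymax -54.5
   x -142 ymin -75.3 ymax 62.2
   x -122 ymin -79.9 ymax 76.6
   x -102 ymin -85.5 ymax 82.7
  tilt slope x,y [-0.0126 -0.0028]
   lip x -105 [(array([-85.6, -61.7]), 19), (array([60.6, 82.8]), 19)]
   lip x -90 [(array([-83.5, -69.5]), 13), (array([66.6, 81.8]), 13)]
   lip x -75 [(array([-84. , -68.1]), 33), (array([65.8, 81.2]), 28)]
   lip x -60 [(array([-83.1, -67.8]), 28), (array([65.6, 80.6]), 29)]
   lip x -45 [(array([-84.2, -68. ]), 31), (array([66.5, 81.1]), 29)]
   lip x -30 [(array([-84.2, -68.2]), 32), (array([65.3, 81.1]), 28)]
   lip x -15 [(array([-81.9, -70.5]), 8), (array([66.4, 80.3]), 10)]
[-0.00783699  0.00765357]
[-0.00485042  0.00745717]
```

View pics/w4.png

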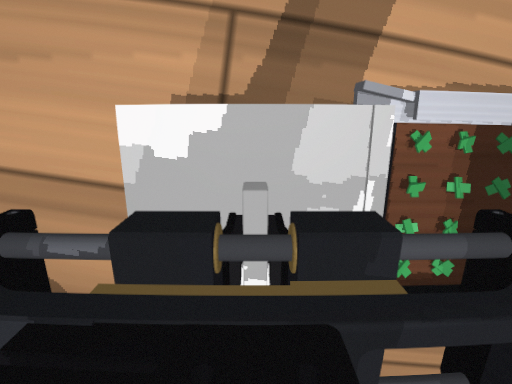

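>>> servo_tool(rows=[-0.7,-0.1,-0.7,-0.2,1,-0.7,-0.1,-1.3,-0.2,1,-1.1,2.4,-1.3,-0.2,1,-1.4,4.8,-1.3,-0.2,1,-1.8,7.3,-1.3,-0.2,1,-2.2,9.8,-1.3,-0.2,1,-2.5,12.3,-1.3,-0.2,1,-2.9,14.8,-1.3,-0.2,1])

```text
time_s: 9.25
tool_pos: [0.568, -0.0556, 0.1023]
tool_rot: [-37.6, 90.0, 60.8]
force: [-0.1, -1.0, -3.3]
grip_width: 0.0142
```

>>> servo_tool(rows=[-0.4,2.5,0,0,1,-0.7,5,0,0,1,-1.1,7.5,0,0,1,-1.5,10,0,0,1,-1.8,12.5,0,0,1,-2.2,15,0,0,1])

```text
time_s: 9.75
tool_pos: [0.5657, -0.0408, 0.1023]
tool_rot: [-29.1, 90.0, 69.3]
force: [-0.1, 0.5, -4.0]
grip_width: 0.0135
```

```bash
python3 look.py w5; python3 meas.py w5 89 -139
```

```text
9.75 [ 0.5657 -0.0408  0.1023] yaw 98.38 [ 0.e+00  1.e-04 -1.e+00] 0.01351474829339172 [-0.1  0.5 -4. ]
 door n 28140 z 88.49 rect (array([515.8, -44. ]), array([ 75.8, 171.6]), 7.99)
  x pct [-219.5 -217.1  -62.7  -58.2] y [13.1 14.3 79.8 84.1]
   x -209 ymin 13.5 ymax 74.7
   x -189 ymin 13.5 ymax 74.9
   x -169 ymin 13.7 ymax 74.9
   x -149 ymin 26.2 ymax 75.3
   x -129 ymin 13.6 ymax 74.8
   x -109 ymin 13.6 ymax 86.1
   x -89 ymin 12.5 ymax 82.5
   x -69 ymin 13.4 ymax 81.6
  tilt slope x,y [-0.0039  0.0107]
   lip x -105 [(array([62.7, 86.6]), 238)]
   lip x -90 [(array([66.8, 83.1]), 494)]
   lip x -75 [(array([62. , 82.5]), 821)]
   lip x -60 [(array([67.2, 82.8]), 777)]
   lip x -45 [(array([66.9, 82.7]), 763)]
   lip x -30 [(array([67.1, 82.6]), 729)]
   lip x -15 [(array([66.9, 82.7]), 604)]
t door n 511 z 88.68 rect (array([561.5,  11.8]), array([168.4,  74.4]), 8.78)
  x pct [-119.9 -116.3  -53.1  -50.1] y [-86.3 -83.6  76.   79.9]
   x -129 ymin -74.3 ymax -54.8
   x -109 ymin -86.8 ymax 56.3
   x -89 ymin -82.9 ymax 79.8
   x -69 ymin -81.3 ymax 76.7
  tilt slope x,y [ 0.0338 -0.0062]
   lip x -105 [(array([-87. , -60.7]), 19)]
   lip x -90 [(array([-81.7, -66.8]), 12), (array([63.7, 81.7]), 17)]
   lip x -75 [(array([-83.4, -60.6]), 39), (array([62.3, 80.7]), 30)]
   lip x -60 [(array([-83.2, -65.3]), 30), (array([65.5, 80.6]), 27)]
   lip x -45 [(array([-83.9, -68.8]), 29), (array([66.5, 80.8]), 29)]
   lip x -30 [(array([-83.4, -68.4]), 28), (array([65.4, 81. ]), 31)]
   lip x -15 [(array([-82. , -70.1]), 8), (array([66.4, 80.3]), 11)]
```

View pics/w5.png

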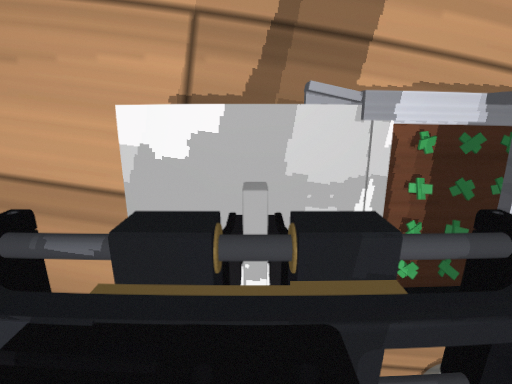

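>>> servo_tool(rows=[-0.6,4.2,0,0,1,-1.2,8.3,0,0,1,-1.8,12.5,0,0,1,-2.4,16.6,0,0,1,-3.1,20.8,0,0,1,-3.7,24.9,0,0,1,-4.3,29.1,0,0,1,-4.9,33.2,0,0,1,-5.5,37.4,0,0,1,-6.1,41.5,0,0,1])

```text
time_s: 10.68
tool_pos: [0.5596, 0.001, 0.1023]
tool_rot: [-35.5, 90.0, 62.9]
force: [-0.1, 1.1, -2.4]
grip_width: 0.0141
```

>>> servo_tool(rows=[-0.6,4.2,0,0,1,-1.2,8.3,0,0,1,-1.8,12.5,0,0,1,-2.4,16.6,0,0,1,-3.1,20.8,0,0,1,-3.7,24.9,0,0,1,-4.3,29.1,0,0,1,-4.9,33.2,0,0,1,-5.5,37.4,0,0,1,-6.1,41.5,0,0,1])

```text
time_s: 11.52
tool_pos: [0.5535, 0.0424, 0.1023]
tool_rot: [-18.5, 90.0, 79.9]
force: [0.5, 0.4, -3.2]
grip_width: 0.0137
```

```bash
python3 look.py w6; python3 meas.py w6 89 -56|head -8
```

```text
11.5167 [0.5535 0.0424 0.1023] yaw 98.38 [ 0.e+00  1.e-04 -1.e+00] 0.013660284547618076 [ 0.5  0.4 -3.2]
 door n 22809 z 88.9 rect (array([505.7,  21.9]), array([ 75.9, 137. ]), 8.12)
  x pct [-135.7 -133.7   -4.4   -1.1] y [13.1 14.3 81.5 84.6]
   x -126 ymin 13.4 ymax 74.7
   x -106 ymin 13.6 ymax 85.6
   x -86 ymin 13.5 ymax 81.8
   x -66 ymin 19.0 ymax 81.9
   x -46 ymin 13.5 ymax 81.4
   x -26 ymin 13.3 ymax 81.4
```

View pics/w6.png

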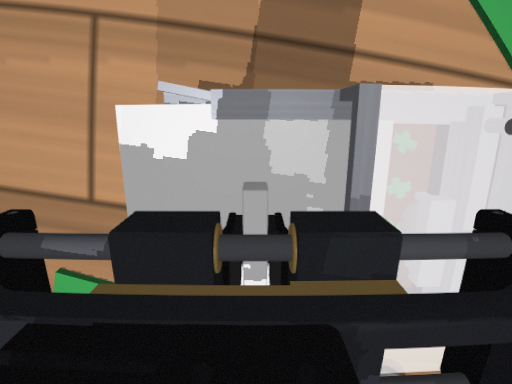

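>>> servo_tool(rows=[0,0,-0.6,0,1,0,0,-0.6,0,0.7,0,0,-0.6,0,0.7,0,0,-0.6,0,0.7,0,0,-0.6,0,0.7,0,0,0,0,0.7,0,0,10,0,0.7,0,0,25,0,0.7,0,0,45,0,0.7])

```text
time_s: 12.37
tool_pos: [0.5527, 0.0417, 0.1474]
tool_rot: [98.3, 89.9, -163.4]
force: [-0.6, 0.5, 0.9]
grip_width: 0.0261
```

>>> servo_tool(rows=[1.6,-10,0,-7,0.6,3.2,-20,0,-14,0.5,4.8,-30,0,-21,0.4,6.4,-40,0,-28,0.31,8,-50,0,-35,0.31,9.6,-60,0,-42,0.31,11.2,-70,0,-49,0.31,12.8,-80,0,-56,0.31,14.4,-90,0,-63,0.31,15.7,-100,0,-70,0.31])

```text
time_s: 13.2
tool_pos: [0.5696, -0.0585, 0.1483]
tool_rot: [-11.8, 89.9, 16.2]
force: [0.4, 0.1, 0.6]
grip_width: 0.06
```

>>> servo_tool(rows=[0,0,0,-7,0.31,0,0,0,-14,0.31,0,0,0,-20,0.31,0,0,-15,-20,0.31,0,0,-30,-20,0.31,0,0,-30,-20,0.31,0,0,-30,-20,0.31])

```text
time_s: 13.78
tool_pos: [0.5689, -0.0579, 0.1175]
tool_rot: [178.0, 89.9, -173.6]
force: [0.5, -0.7, 1.2]
grip_width: 0.0602
```

```bash
python3 look.py w7; python3 -c "
from h import *
print(get_obs()['qpos'].round(1))"; python3 meas.py w7 89 -56
```

```text
13.7833 [ 0.5689 -0.0579  0.1175] yaw 8.38 [-9.e-04 -1.e-04 -1.e+00] 0.06015238907934418 [ 0.5 -0.7  1.2]
[-33.9  17.   43.4 103.8 -12.9  64.2  22.3]
 door n 41873 z 88.16 rect (array([556.6,  17.9]), array([175.6, 113.7]), 8.38)
  x pct [-136.2 -134.3  -25.7  -24.3] y [-81.7 -73.6  75.4  82.7]
   x -126 ymin -72.7 ymax 74.1
   x -106 ymin -83.1 ymax 84.2
   x -86 ymin -79.3 ymax 80.3
   x -66 ymin -79.1 ymax 80.4
   x -46 ymin -76.2 ymax 78.9
   x -26 ymin -67.0 ymax 75.7
  tilt slope x,y [0.005  0.0001]
   lip x -105 [(array([-85.4, -67.5]), 160), (array([73.1, 86.7]), 146)]
   lip x -90 [(array([-82.4, -65.8]), 402), (array([66.4, 82.8]), 353)]
   lip x -75 [(array([-81.9, -65.5]), 761), (array([66.6, 82.8]), 753)]
   lip x -60 [(array([-81.8, -65.5]), 806), (array([66.4, 82.9]), 811)]
   lip x -45 [(array([-82. , -65.3]), 843), (array([66.4, 82.9]), 848)]
   lip x -30 [(array([-81.8, -65.6]), 279), (array([66.5, 82.9]), 275)]
   lip x -15 []
t door n 1866 z 88.36 rect (array([556.1,  31.6]), array([183.1, 127.6]), 0.04)
  x pct [-131.3 -126.9  -12.3  -10.5] y [-84.  -79.6  74.   79.9]
   x -126 ymin -74.0 ymax 41.8
   x -106 ymin -85.3 ymax 79.9
   x -86 ymin -81.8 ymax 77.5
   x -66 ymin -81.5 ymax 78.0
   x -46 ymin -80.9 ymax 75.8
   x -26 ymin -79.2 ymax 79.4
  tilt slope x,y [ 0.004  -0.0011]
   lip x -105 [(array([-87.4, -60.5]), 15), (array([60.9, 82.8]), 9)]
   lip x -90 [(array([-84.2, -67.3]), 16), (array([62.3, 81.4]), 19)]
   lip x -75 [(array([-82.8, -61. ]), 32), (array([60.5, 80.9]), 30)]
   lip x -60 [(array([-83.8, -63. ]), 27), (array([61.7, 80.7]), 32)]
   lip x -45 [(array([-83.8, -62.9]), 31), (array([62.2, 81.1]), 29)]
   lip x -30 [(array([-84. , -60.4]), 34), (array([60.6, 80.7]), 34)]
   lip x -15 [(array([-81.5, -68.1]), 10), (array([66.3, 80.2]), 10)]
```

View pics/w7.png

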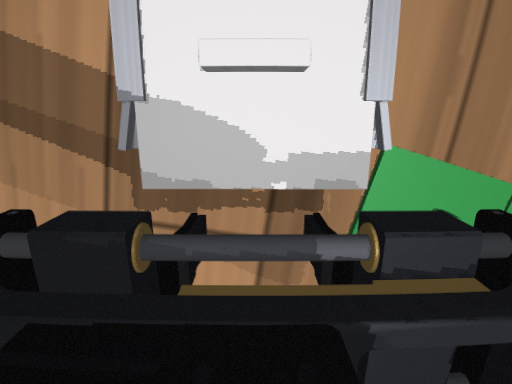

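>>> servo_tool(rows=[0,0,-15,0,0.31,0,0,-31,0,0.31,-0.4,2.5,-31,0,0.31,-0.7,5,-31,0,0.31,-1.1,7.5,-31,0,0.31,-1.5,10,-31,0,0.31,-1.8,12.5,-31,0,0.31,-2.2,15,-31,0,0.31,-2.6,17.5,-31,0,0.31,-2.9,20,-31,0,0.31])

```text
time_s: 14.72
tool_pos: [0.5673, -0.0395, 0.0874]
tool_rot: [-40.3, 89.8, -32.0]
force: [0.3, -4.1, 4.1]
grip_width: 0.0602
```

>>> servo_tool(rows=[-0.2,1.2,0,0,0.31,-0.4,2.5,0,0,0.31,-0.6,3.8,0,0,0.31,-0.7,5,0,0,0.31])

```text
time_s: 15.05
tool_pos: [0.566, -0.0339, 0.0866]
tool_rot: [-60.8, 89.9, -52.4]
force: [1.8, -7.6, 4.3]
grip_width: 0.0599
```

>>> servo_tool(rows=[0,0,0,0,0.31])

```text
time_s: 15.13
tool_pos: [0.566, -0.0339, 0.0866]
tool_rot: [-63.3, 89.9, -54.9]
force: [1.6, -6.2, 4.4]
grip_width: 0.0599
```

```bash
python3 look.py w8; python3 meas.py w8 89 -46
```

```text
15.1333 [ 0.566  -0.0339  0.0866] yaw 8.36 [ 0.001  -0.0014 -1.    ] 0.059947633811704454 [ 1.6 -6.2  4.4]
 door n 54600 z 88.18 rect (array([555.6,  34.3]), array([172.3, 107.1]), 8.34)
  x pct [-116.2 -114.3  -12.5  -11.3] y [-81.7 -74.4  75.6  81.8]
   x -116 ymin -83.9 ymax 74.5
   x -96 ymin -81.4 ymax 82.1
   x -76 ymin -76.7 ymax 78.0
   x -56 ymin -78.8 ymax 80.5
   x -36 ymin -78.0 ymax 80.1
   x -16 ymin -76.4 ymax 80.2
  tilt slope x,y [ 0.0048 -0.0002]
   lip x -105 [(array([-85.8, -72.6]), 218), (array([63.4, 86.9]), 176)]
   lip x -90 [(array([-82.2, -65.6]), 477), (array([66.9, 83.5]), 473)]
   lip x -75 [(array([-81.8, -65.4]), 1050), (array([66.6, 82.9]), 1035)]
   lip x -60 [(array([-81.9, -65.5]), 1110), (array([66.6, 82.9]), 1110)]
   lip x -45 [(array([-82. , -65.5]), 1178), (array([66.5, 83.1]), 1179)]
   lip x -30 [(array([-81.9, -65.5]), 1231), (array([66.6, 83.1]), 1233)]
   lip x -15 [(array([-81.9, -65.4]), 246), (array([66.7, 83.1]), 259)]
t door n 1308 z 88.54 rect (array([556.3,  41.9]), array([166.4,  92.3]), 8.19)
  x pct [-99.8 -97.  -11.4 -10.3] y [-83.8 -81.2  73.6  78.5]
   x -96 ymin -84.1 ymax 29.7
   x -76 ymin -80.1 ymax 71.9
   x -56 ymin -83.0 ymax 78.8
   x -36 ymin -78.3 ymax 76.2
   x -16 ymin -81.4 ymax 77.6
  tilt slope x,y [ 0.0055 -0.0001]
   lip x -105 [(array([-86.8, -62.5]), 10)]
   lip x -90 [(array([-82.1, -62.2]), 17)]
   lip x -75 [(array([-83.1, -61.5]), 35), (array([62.5, 81.3]), 19)]
   lip x -60 [(array([-84.3, -62. ]), 27), (array([63.1, 80.6]), 32)]
   lip x -45 [(array([-83.6, -61.8]), 34), (array([66. , 81.1]), 26)]
   lip x -30 [(array([-83.6, -62.4]), 34), (array([61.7, 81.2]), 33)]
   lip x -15 [(array([-81.8, -69.9]), 8), (array([61.2, 80.1]), 12)]
```

View pics/w8.png

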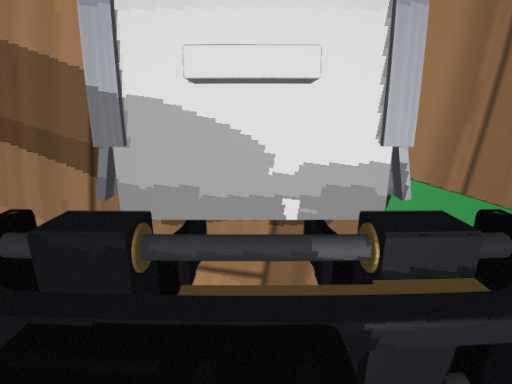

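>>> servo_tool(rows=[-0.1,1,0,0,0.31,-0.3,2,0,0,0.31,-0.4,3,0,0,0.31,-0.6,4,0,0,0.31])

```text
time_s: 15.57
tool_pos: [0.5657, -0.0329, 0.0867]
tool_rot: [-76.7, 89.7, -68.5]
force: [2.5, -10.5, 4.2]
grip_width: 0.06
```

>>> servo_tool(rows=[-0.1,1,0,0,0.31,-0.3,2,0,0,0.31,-0.4,3,0,0,0.31])

```text
time_s: 15.82
tool_pos: [0.5651, -0.0296, 0.0867]
tool_rot: [-78.4, 89.7, -70.1]
force: [1.5, -9.4, 3.5]
grip_width: 0.0596
```

>>> servo_tool(rows=[-0.1,1,0,0,0.31,-0.3,2,0,0,0.31,-0.4,3,0,0,0.31])

```text
time_s: 16.07
tool_pos: [0.5646, -0.0259, 0.0866]
tool_rot: [-78.5, 89.8, -70.2]
force: [1.0, -8.3, 4.6]
grip_width: 0.06
```

>>> servo_tool(rows=[-0.1,1,0,0,0.31,-0.3,2,0,0,0.31,-0.4,3,0,0,0.31])

```text
time_s: 16.32
tool_pos: [0.5642, -0.0228, 0.0866]
tool_rot: [-77.7, 89.8, -69.4]
force: [1.3, -9.9, 4.4]
grip_width: 0.06
```

>>> servo_tool(rows=[-0.1,1,0,0,0.31,-0.3,2,0,0,0.31,-0.4,3,0,0,0.31])

```text
time_s: 16.57
tool_pos: [0.5638, -0.0198, 0.0866]
tool_rot: [-79.2, 89.8, -70.9]
force: [1.7, -8.2, 4.9]
grip_width: 0.06
```

>>> servo_tool(rows=[-0.1,1,0,0,0.31,-0.3,2,0,0,0.31])

```text
time_s: 16.73
tool_pos: [0.5635, -0.0178, 0.0866]
tool_rot: [-78.9, 89.8, -70.6]
force: [1.5, -8.5, 4.6]
grip_width: 0.06
```

>>> servo_tool(rows=[-0.1,1,0,0,0.31,-0.3,2,0,0,0.31])

```text
time_s: 16.9
tool_pos: [0.5632, -0.0158, 0.0866]
tool_rot: [-79.0, 89.8, -70.7]
force: [1.6, -8.3, 4.1]
grip_width: 0.06
```

>>> servo_tool(rows=[-0.1,1,0,0,0.31,-0.3,2,0,0,0.31])

```text
time_s: 17.07
tool_pos: [0.5629, -0.0132, 0.0866]
tool_rot: [-77.3, 89.8, -69.0]
force: [1.6, -6.7, 4.7]
grip_width: 0.06
```

>>> servo_tool(rows=[-0.1,1,0,0,0.31,-0.2,1.5,0,0,0.31])

```text
time_s: 17.23
tool_pos: [0.5625, -0.0107, 0.0866]
tool_rot: [-74.9, 89.9, -66.6]
force: [0.7, -5.7, 5.2]
grip_width: 0.0601
```

>>> servo_tool(rows=[-0.1,0.8,0,0,0.31,-0.2,1.5,0,0,0.31])

```text
time_s: 17.4
tool_pos: [0.5622, -0.0087, 0.0865]
tool_rot: [-76.3, 90.0, -67.9]
force: [1.6, -5.9, 4.9]
grip_width: 0.0601
```

>>> servo_tool(rows=[-0.1,0.7,0,0,0.31,-0.2,1.4,0,0,0.31])

```text
time_s: 17.57
tool_pos: [0.5622, -0.0085, 0.0865]
tool_rot: [-80.6, 89.8, -72.3]
force: [2.0, -8.9, 3.5]
grip_width: 0.0602
```

>>> servo_tool(rows=[-0.1,0.7,0,0,0.31,-0.2,1.4,0,0,0.31])

```text
time_s: 17.73
tool_pos: [0.5622, -0.0085, 0.0865]
tool_rot: [-80.7, 89.7, -72.4]
force: [3.0, -11.2, 4.3]
grip_width: 0.06
```

```bash
python3 look.py w9; python3 meas.py w9 89 -20|head -4
python3 - <<'E'
from h import *
d=read_camera("side");cv2.imwrite("pics/s9.png",cv2.resize(d["frame"][130:270,200:330],None,fx=5,fy=4,interpolation=cv2.INTER_CUBIC))
E
```

```text
17.7333 [ 0.5622 -0.0085  0.0865] yaw 8.3 [ 0.0014 -0.0044 -1.    ] 0.059985677853432826 [  3.  -11.2   4.3]
 door n 40913 z 88.23 rect (array([552.1,  50. ]), array([166.3,  87.9]), 8.44)
  x pct [-90.6 -89.2  -5.3  -4.2] y [-79.2 -70.5  74.5  81. ]
   x -90 ymin -72.2 ymax 73.5
   x -70 ymin -76.5 ymax 79.0
```

View pics/w9.png

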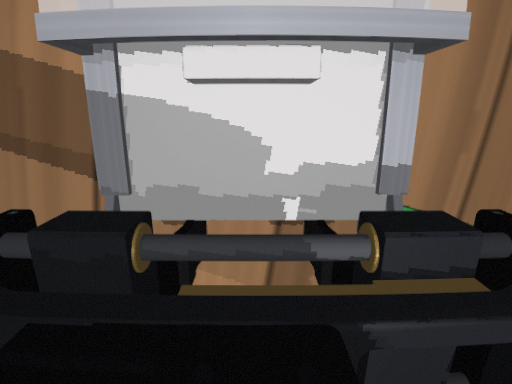

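View pics/s9.png

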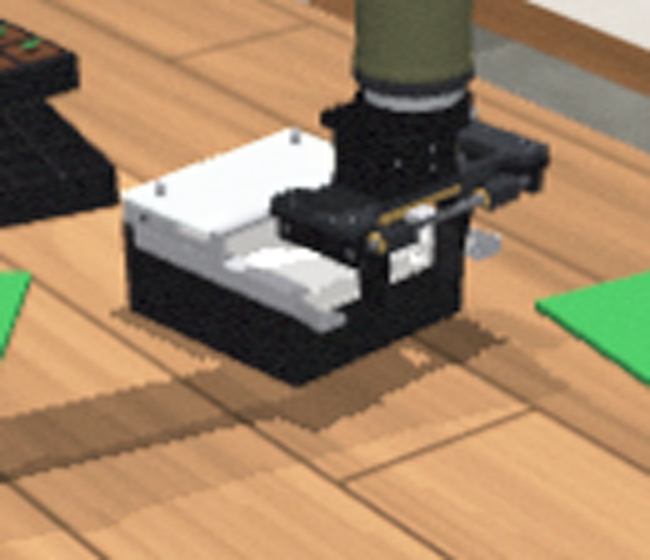

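>>> servo_tool(rows=[-0.1,0.9,0,0,0.31,-0.3,1.8,0,0,0.31,-0.3,1.8,0,0,0.31])

```text
time_s: 18.13
tool_pos: [0.5622, -0.0084, 0.0866]
tool_rot: [-80.0, 89.6, -71.7]
force: [4.1, -13.2, 2.5]
grip_width: 0.0602
```

>>> servo_tool(rows=[-0.1,0.9,0,0,0.31,-0.3,1.8,0,0,0.31,-0.3,1.8,0,0,0.31])

```text
time_s: 18.38
tool_pos: [0.5622, -0.0083, 0.0866]
tool_rot: [-79.2, 89.5, -71.0]
force: [4.4, -16.6, 2.1]
grip_width: 0.0599
```

>>> servo_tool(rows=[0.7,-5,0,0,0.31,1.5,-10,0,0,0.31,2.9,-20,0,0,0.31,4.4,-30,0,0,0.31,4.4,-30,10,0,0.31,4.4,-30,30,0,0.31,4.4,-30,60,0,0.31,4.4,-30,60,0,0.31,4.4,-30,60,0,0.31])

```text
time_s: 19.13
tool_pos: [0.5669, -0.0313, 0.1485]
tool_rot: [13.2, 89.8, 21.6]
force: [0.2, 0.1, -1.1]
grip_width: 0.0602
```

```bash
python3 look.py w10; python3 meas.py w10 89 -10|head -14
python3 - <<'E'
from h import *
d=read_camera("side");cv2.imwrite("pics/s10.png",cv2.resize(d["frame"][130:270,200:330],None,fx=5,fy=4,interpolation=cv2.INTER_CUBIC))
E
```

```text
19.1333 [ 0.5669 -0.0313  0.1485] yaw 8.39 [ 0.0038  0.0015 -1.    ] 0.06015973910521023 [ 0.2  0.1 -1.1]
 door n 25209 z 88.27 rect (array([552.3,  46.6]), array([171.,  98.]), 8.39)
  x pct [-97.3 -95.8  -4.   -2.8] y [-80.9 -74.1  76.8  82.2]
   x -80 ymin -77.0 ymax 78.6
   x -60 ymin -77.9 ymax 78.8
   x -40 ymin -77.1 ymax 79.6
   x -20 ymin -76.5 ymax 80.2
  tilt slope x,y [0.0044 0.0005]
   lip x -105 [(array([-85. , -77.6]), 87), (array([79.7, 86.9]), 86)]
   lip x -90 [(array([-82., -66.]), 239), (array([66.8, 83.2]), 223)]
   lip x -75 [(array([-81.9, -65.8]), 505), (array([67. , 82.9]), 514)]
   lip x -60 [(array([-82. , -65.5]), 541), (array([66.5, 83.1]), 533)]
   lip x -45 [(array([-81.6, -65.7]), 544), (array([66.5, 82.7]), 543)]
   lip x -30 [(array([-82. , -65.4]), 574), (array([66.6, 82.9]), 578)]
   lip x -15 [(array([-81.6, -65.6]), 388), (array([66.6, 82.8]), 393)]
```

View pics/w10.png

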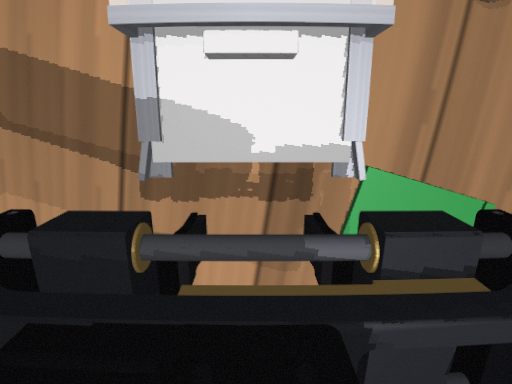

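View pics/s10.png

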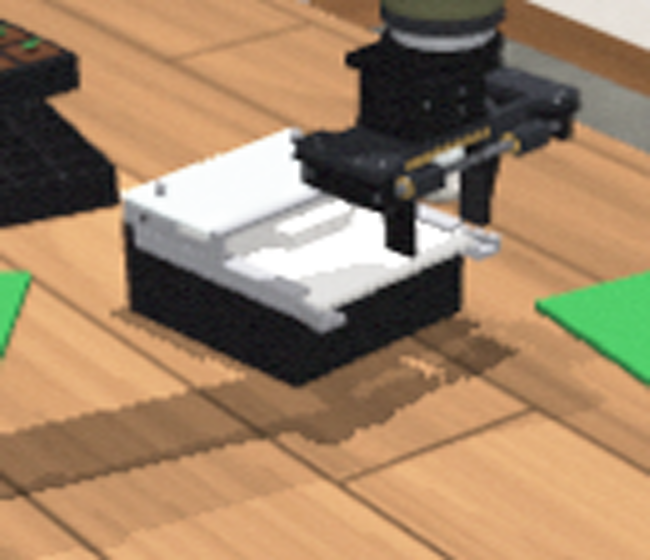

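>>> servo_tool(rows=[0,0,20,0,0.31,0,0,40,0,0.31,-3,15,60,0,0.31,-6,35,60,0,0.31,-6,45,60,0,0.31,-6,45,60,0,0.31,-6,45,60,0,0.31,-6,45,60,0,0.31])

```text
time_s: 19.95
tool_pos: [0.5589, 0.0122, 0.2052]
tool_rot: [-149.1, 89.9, -140.7]
force: [-0.8, -0.6, -0.8]
grip_width: 0.0603
```

```bash
python3 look.py w11; python3 meas.py w11 89 -10|head -3
python3 - <<'E'
from h import *
d=cv2.imread("pics/w11.png");cv2.imwrite("pics/w11z.png",cv2.resize(d[0:200,100:400],None,fx=2.6,fy=2.6,interpolation=cv2.INTER_CUBIC))
d=read_camera("top");W=pts(d)
for c in("pot","jar","tray"):
    r=cut_out(c,d)[0];print(c,r["extent"],np.nanmedian(W[r["pixels"]],0).round(3))
E
```

```text
19.95 [0.5589 0.0122 0.2052] yaw 8.33 [-0.0019 -0.0015 -1.    ] 0.060343313858901154 [-0.8 -0.6 -0.8]
 door n 12967 z 88.3 rect (array([553.1,  43. ]), array([169.5,  90.8]), 8.41)
  x pct [-96.5 -95.4 -12.   -9.5] y [-81.2 -74.7  76.8  82.1]
   x -80 ymin -74.7 ymax 77.3
pot [375.9, 97.0, 32.6, 34.1] [ 0.761 -0.303  0.043]
jar [203.5, 89.8, 27.4, 22.5] [0.761 0.213 0.083]
tray [130.3, 179.4, 63.7, 51.9] [0.504 0.431 0.009]
```

View pics/w11z.png

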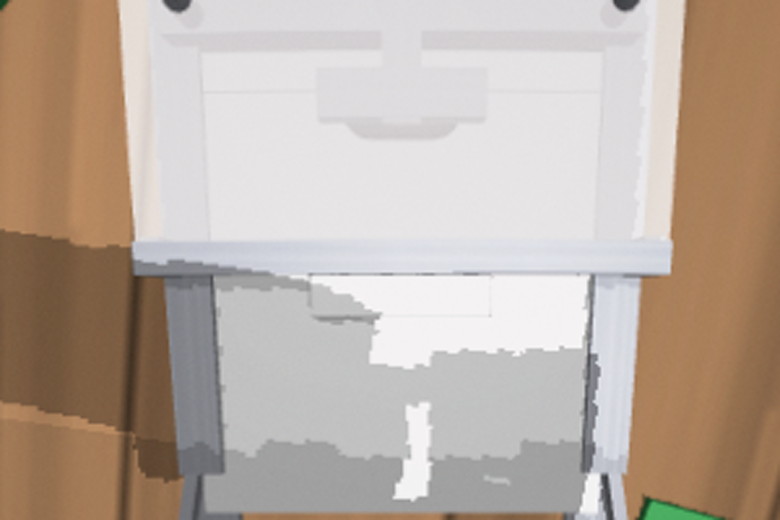

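The view through the clear cover shows the door's leading edge (crop row ~50) right up against the end-frame bar (rows 35–50). The catch housing sits over the groove line (row ~92). The gripper is clear of everything.

```bash
python3 -c "
from cell import *
print(sign_off())"
```

```text
the job is handed in; nothing more can be done
None
```

I put the white door back in its track, pushed it closed against the end frame, let go, and handed the job in at about 20 s of the 56 s allowed. The hand-in gave no verdict.

**What I did:** I gripped the door by its handle and fed it in at the mouth. I slid it to about 55 mm before track_end, let go of the handle, then pushed the rear edge with two fingertips.

**Force and travel:** The push was about 8–11 N while the roller rode on the door. It eased to about 6 N, then hit a rigid stop some 25 mm after first meeting the roller. I raised the push to about 17 N to confirm the stop, well under the 35 N limit, and the door moved no further.

**Last checks:**
- **Position:** the rear edge is about 97 mm before track_end, so the door's centre is about 17 mm short of it. That is inside the 0–18 mm range given and the 22.5 mm limit, give or take 1–2 mm.
- **Fit:** the door lies flat and square in the track. Through the clear cover I could see no gap at the frame.
- **Bystanders:** the pot, jar and tray stand where they were, within about 2 mm.
- **Gripper:** it is open and clear of everything.

**Not confirmed or in disagreement:**
- **Catch:** I could not read the roller's lift directly. That it dropped is inferred from the force easing and the stop at the right travel.
- **Rear edge:** two readings taken while pushing were wrong because the gripper hid the rear edge; the final reading replaces them.
- **Sideways position:** the top and wrist cameras differed by about 1–2 mm, so I set the door from its offset to the rails as seen in the wrist picture.

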